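# Close up four printing blocks on the registration jig and lock the row

### The job

Bring the four printing blocks on the registration jig together into one tight, straight row in the jig's left-hand corner, in any order: each with a short edge flat against the back fence, the first against the side stop and no gaps between them. Then take the sprung clamp off the tool caddy and clip it down over the fence right up against the open end of the row, so that the row cannot creep. Leave the tins, tools and bottle where they are.

Things in the scene. Friction and masses are not known exactly. Their poses are not given: they have to be found in the camera images.
- jig: fixed registration jig, origin at table height; x away from the robot, y to the left along the fence. Plywood board 8 mm thick spans x -150..130, y -210..210 mm. Dark wood fence along its whole back edge: 12 mm thick, 24 mm high above the board, inner face x = 118, back face x = 130 mm. Side stop at the left end, same section, inner face y = 198 mm, from x = -30 to 118 mm
- jig_corner (a point): inner corner of fence and side stop on the board's top, at (118, 198, 8) mm in the jig's frame, same axes. The closed row reaches 64 mm from it along -x and 200 mm along -y (4 x 50 mm); beyond that, to the right, the fence is free
- block_blue: printing block, pale plywood base with a cut lino face whose leaf motif and border are inked blue: 64 mm along its x, 50 mm along its y, 23 mm high, 60 g. Origin: centre of its underside. At the start its x axis is within 35 degrees of the jig's x axis
- block_magenta: printing block, pale plywood base with a cut lino face whose leaf motif and border are inked magenta: 64 mm along its x, 50 mm along its y, 23 mm high, 60 g. Origin: centre of its underside. At the start its x axis is within 35 degrees of the jig's x axis
- block_yellow: printing block, pale plywood base with a cut lino face whose leaf motif and border are inked yellow: 64 mm along its x, 50 mm along its y, 23 mm high, 60 g. Origin: centre of its underside. At the start its x axis is within 35 degrees of the jig's x axis
- block_black: printing block, pale plywood base with a cut lino face whose leaf motif and border are inked black: 64 mm along its x, 50 mm along its y, 23 mm high, 60 g. Origin: centre of its underside. At the start its x axis is within 35 degrees of the jig's x axis
- caddy: fixed open plywood tool caddy, 160 (x) x 200 (y) mm, 58 mm high, walls 12 mm; origin at the centre of its underside; gouges lie low in its rear half. The clamp starts clipped on its front (-x) wall, whose middle plane is at x = -74 mm, up to 45 mm either side of its middle
- clamp: sprung clamp like a clothes peg, grey with orange grips on top, jaws down, 96 mm high, 24 mm wide along y, 90 g. Origin: midway between the lower ends of its rubber jaws; x across the clipped wall, y along it, z up. Jaw pads z = 0..16 mm, 6 mm thick, arms out to x = +-18 mm; pivot z = 46 mm; a wall can come up to z = 32 mm between the jaws. Starts on the caddy, origin 34 mm above the table
- clamp_grips (a point): point midway between the clamp's two orange grips, 90 mm above its origin, axes as the clamp. The grips are rounded bars along y, 24 mm long, 60 mm apart over their outsides when clipped. Pinching them along x opens the jaws: at 45 mm outside width the jaw tips stand about 25 mm apart. It takes about 8 N at first, 14 N at the stop (37 mm)
- clamp_jaw (a joint): hinge of the clamp's moving (-x) jaw, rad: 0 = clipped on a 12 mm wall (caddy wall or jig fence), about -0.3 = shut on nothing, positive = opened, stop at 0.5
- tin_red: small ink tin with red band, 60 mm across, 42 mm high, standing on the jig's board; origin centre of its underside. Leave alone
- baren: round wooden hand burnisher, 60 mm across, 25 mm high with its grip, lying on the jig's board; origin centre of its underside. Leave alone
- brayer: hand roller lying on the table, red handle, black roller 90 mm wide with blue ink, 210 mm long, 35 mm high; origin near the middle of its length at table height, roller to its +x. Leave alone
- bottle: clear bottle with white cap, 72 mm across, 190 mm high; origin centre of its underside. Leave alone
- tin_blue: ink tin with blue band, 84 mm across, 75 mm high; origin centre of its underside. Leave alone
- palette_knife: ink scraper (wide palette knife) lying on the table, 200 mm long, steel blade, dark wooden handle to its -x; origin centre of its underside. Leave alone
- tin_green: ink tin with green band, 84 mm across, 75 mm high; origin centre of its underside. Leave alone

How it is judged:
On the way, in this order (a step that is already met when the one before it is completed fails the run):
1. the four blocks stand in a closed, straight row in the corner of the jig (x of block_blue in the frame of jig between 0.083 and 0.0875 m and y of block_blue in the frame of jig between 0.0175 and 0.175 m and z of block_blue in the frame of jig between 0.006 and 0.011 m and angle between the x axis of each of block_blue, block_magenta, block_yellow, block_black and the x axis of jig, either way round below 0.06 rad and x of block_magenta in the frame of jig between 0.083 and 0.0875 m and y of block_magenta in the frame of jig between 0.0175 and 0.175 m and z of block_magenta in the frame of jig between 0.006 and 0.011 m and x of block_yellow in the frame of jig between 0.083 and 0.0875 m and y of block_yellow in the frame of jig between 0.0175 and 0.175 m and z of block_yellow in the frame of jig between 0.006 and 0.011 m and x of block_black in the frame of jig between 0.083 and 0.0875 m and y of block_black in the frame of jig between 0.0175 and 0.175 m and z of block_black in the frame of jig between 0.006 and 0.011 m), for 0.2 s.
2. the clamp is clipped on the fence at the open end of the row (y of clamp in the frame of jig between -0.024 and -0.011 m and x of clamp in the frame of jig between 0.118 and 0.13 m and z of clamp in the frame of jig between 0.006 and 0.02 m and value of joint clamp_jaw between -0.08 and 0.08 rad and angle between clamp's own z axis and vertical below 0.15 rad and angle between the x axis of clamp and the x axis of jig, either way round below 0.15 rad and contact force between clamp and jig above 3 N), for 0.2 s.
At the end, for the whole second after the job is handed in: Blocks flat on the board, within 3 mm of the fence, square within 0.06 rad, at most 5 mm of gaps in all from the side stop; clamp sprung on the fence, upright and square within 0.15 rad, jaws at most 12 mm above the board, within 10 mm of the row's end; all released and at rest (all of step 1 and all of step 2 and linear speed of each of block_blue, block_magenta, block_yellow, block_black, clamp below 0.02 m/s); the robot touches nothing.
It fails at once if a bystander on the jig: shifted more than 15 mm or tipped (distance of any of tin_red, baren from where it was at the start of the episode above 0.015 m or angle between any of tin_red, baren's own z axis and vertical above 0.3 rad).
It fails at once if a bystander beside the jig: shifted more than 15 mm or tipped (distance of any of brayer, bottle, tin_blue, palette_knife, tin_green from where it was at the start of the episode above 0.015 m or angle between any of brayer, bottle, tin_blue, palette_knife, tin_green's own z axis and vertical above 0.3 rad).
It also fails if it takes over 72 s, if anything falls off the work surface, if the arm or the gripper's body presses on something with over 40 N, if the wrist force passes 120 N, or if a joint passes its speed limit or range.

### The arm

A 6-joint arm with a two-finger parallel gripper is mounted at the origin on the work surface. World frame = base frame: x ahead of the robot, y to its left, z up, the work surface at z = 0. Lengths are in m, angles in rad, forces in N, time in s.
With the tool pointing down it reaches from about 0.275 to 0.825 m from the base axis. Payload 4.9 kg.
Tool frame: the origin (TCP) lies midway between the tips of the shut fingers; the grasp point (between the pads) lies 19 mm behind it (grip_point_offset is the distance from the TCP to the grasp point, in m); z points along the fingers, x is the direction in which the jaws open and shut, and the axes are right-handed (so a half turn about z gives the same grasp; the last joint's range is limited). The gripper opens to 85 mm and grips with 20 to 120 N. Pads are 22 mm wide; open, the fingers measure 114 mm over their backs; the gripper's body (76 mm by 85 mm) begins 54 mm behind the grasp point. The pads swing forward as they close: fully open they stand 13 mm farther back than shut.
Start: joints at [1.085, 0.326, -0.193, 1.052, 0, 1.437], TCP at [0.19, 0.516, 0.202] pointing down, gripper open.
Joint ranges: [-2.65, 2.65], [-0.97, 1.79], [-1.3, 1.35], [-1.93, 2.1], [-1.47, 1.37], [-3.14, 3.14]. Speed limits (rad/s): [2.57, 2.57, 3.14, 3.14, 3.14, 3.14].

### API

Orientations are given as a rotation vector (axis times angle).
In Python, from cell import * gives the robot as it stands. Calls block until the motion is done:
- movep(position, orientation): joint-space move of the TCP to a pose.
- move_l(position, velocity=0.15, rot=None, until_force=None): straight line of the TCP; rot=None keeps the orientation; velocity is the mean speed in m/s. With until_force (N) it stops when the force on the tool has changed by that much, and returns True; else False.
- set_joints(angles): joint-space move.
- let_go() and grab(newtons=None): open the fingers fully, or close them until they stop; newtons is the grip in N (None keeps the last).
- sleep(seconds).
- ik(position, orientation): joint angles nearest the present ones, or None.
- get_state(): the state.
- grab_frame(name): name is "side" or "top" or "wrist"; returns a dict with "img" (384x512x3 uint8, red, green, blue), "fx", "fy", "cx", "cy" (pixels), "cam_to_world" (4x4, takes a point from camera to world coordinates); the wrist camera has in their place "T_tool_cam" (4x4, takes a point from camera to tool coordinates, whose origin is the TCP and whose axes are the tool frame's). Camera axes: x right, y down, z forward; pixel columns grow to the right and rows downward; lengths in m; the calibration is good to about 2 mm. The wrist camera is an equidistant fisheye: a pixel r from the principal point sees the ray r / f radians off the axis. A picture is of the moment at which its call begins: read the wrist's pose just before it. There is no depth.
A pose or a line that the arm cannot do raises MotionError and nothing moves.
- sign_off(): hands the job in, once; it reports no verdict.
Trained networks look in the newest picture that a camera, given by its name, has taken for a name from the list of things; names that differ only in an ending like _2 or _b are one class to them, and where a whole thing is asked for, a point or a joint stands for the part that bears it (a point fixed in the world has none). Each returns a list of dicts, best first, with "score" (0 to 1); they miss things now and then, are a little off and sometimes report something else, mostly with a low value. They report only what shows in the picture. A call takes as long as a camera call.
- spot_in(camera, name): "centre" ([column, row] in pixels, amid what is visible of it).
- silhouettes(camera, name): "mask" (384x512 bool, what is visible of it) and "centre" ([column, row] in pixels, amid what is visible of it).
- tip_of(camera, name): "centre" ([column, row] in pixels: a listed point, or the origin of a listed thing).
The state is a dict: "clock": time; "q": joint angles; "joint_velocities": joint speeds; "tau": joint torques, N m; "position": TCP position; "eef_rot": TCP orientation; "contact_force": force on the tool from outside, world axes, zero at the start; "wrist_torque": the same for the moment, N m; "finger_gap": opening from 0.0 (shut) to 1.0 (fully open).
Only numpy, scipy, OpenCV 4.12 (cv2) and the standard library are available. Lean on these libraries where they do the work, as an engineer would, in place of code of your own. Each camera call takes 0.05 s, during which the arm holds its last target. There are 200 camera calls.

## Working session

There is one attempt and no reset: what is moved stays moved. The work goes in short steps, each a Python script; the robot and the scene stay as the last script left them, time stands still between calls to the robot, and variables do not carry over. Pictures are saved under pics/ and viewed, about 8 in all and at most 12, crops included, and the job is handed in when it is done.

```bash
mkdir -p pics; ls; python3 - <<'E'
from cell import *
import cv2
s=get_state();print(s['clock'],s['position'],s['eef_rot'],s['finger_gap'])
for c in('top','side'):
    f=grab_frame(c);cv2.imwrite(f'pics/{c}0.png',f['img'][:,:,::-1])
    print(c,f['fx'],f['fy'],f['cx'],f['cy']);print(f['cam_to_world'])
    for n in('block_blue','block_magenta','block_yellow','block_black','clamp','clamp_grips','jig','jig_corner','caddy','tin_red','baren'):
        print(n,[(d['centre'],round(d['score'],2)) for d in tip_of(c,n)[:2]])
E
```

```text
pics
0.0 [0.18918705 0.51576705 0.20081451] [ 2.57524484e+00  1.79802792e+00 -2.36592272e-03] 0.9965419979600485
top 435.1168660913441 435.1168660913441 257.8611872421133 195.74761023549948
[[-2.38753463e-02 -9.76291779e-01  2.15137934e-01  2.44492058e-01]
 [-9.99714322e-01  2.30760156e-02 -6.22670902e-03 -2.53579544e-02]
 [ 1.11455850e-03 -2.15225138e-01 -9.76563822e-01  1.27540145e+00]
 [ 0.00000000e+00  0.00000000e+00  0.00000000e+00  1.00000000e+00]]
block_blue [([253.4, 183.5], 0.9)]
block_magenta [([203.3, 216.2], 0.61), ([250.0, 191.0], 0.22)]
block_yellow [([216.4, 174.2], 0.77)]
block_black [([192.7, 142.9], 0.69), ([124.9, 213.8], 0.64)]
clamp []
clamp_grips [([367.8, 229.9], 0.59)]
jig [([251.0, 193.8], 0.98)]
jig_corner [([195.6, 142.3], 0.85), ([369.4, 206.7], 0.49)]
caddy [([369.5, 207.6], 0.73)]
tin_red [([307.9, 195.2], 0.69)]
baren [([247.6, 223.2], 0.51)]
side 376.2771523773473 376.2771523773473 258.93108023673227 188.75326673802036
[[-0.99983884 -0.01213792  0.01322753  0.45809616]
 [-0.01770438  0.78875532 -0.61445227  0.55769545]
 [-0.00297511 -0.61458743 -0.7888431   0.87295814]
 [ 0.          0.          0.          1.        ]]
block_blue [([227.6, 215.8], 0.76)]
block_magenta [([258.7, 269.2], 0.8), ([245.5, 374.8], 0.65)]
block_yellow [([209.8, 250.0], 0.91), ([282.5, 130.0], 0.22)]
block_black [([282.0, 189.1], 0.7), ([322.1, 145.7], 0.64)]
clamp [([257.2, 271.1], 0.23)]
clamp_grips [([284.7, 110.2], 0.75)]
jig [([233.2, 221.2], 0.62)]
jig_corner [([166.7, 276.6], 0.87)]
caddy [([260.9, 132.1], 0.77)]
tin_red [([241.3, 170.5], 0.7)]
baren [([269.7, 224.9], 0.61), ([207.2, 251.7], 0.3)]
```

```bash
python3 - <<'E'
import cv2,numpy as np
a=cv2.imread('pics/top0.png');cv2.imwrite('pics/top0c.png',cv2.resize(a[110:290,110:430],None,fx=2.5,fy=2.5,interpolation=2))
b=cv2.imread('pics/side0.png');cv2.imwrite('pics/side0c.png',cv2.resize(b,None,fx=1.5,fy=1.5,interpolation=2))
E
```

```text
(no output)
```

View pics/top0c.png

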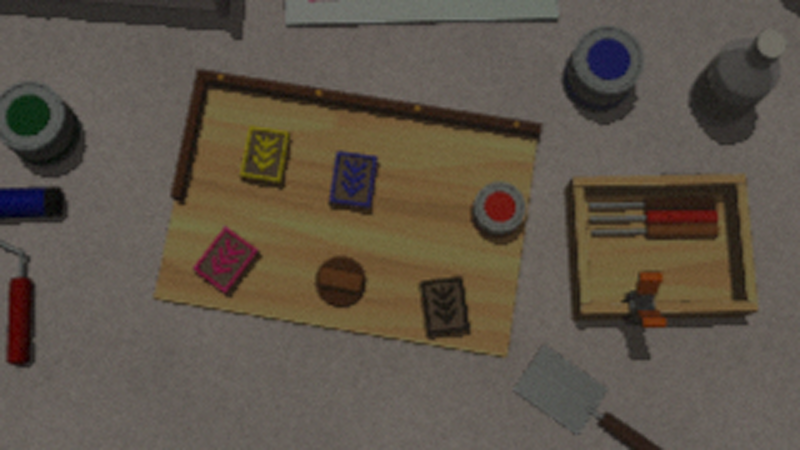

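View pics/side0c.png

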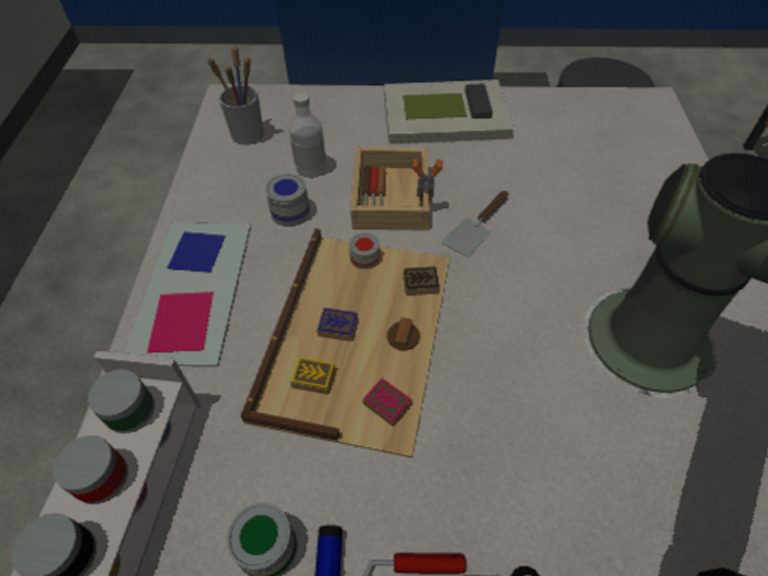

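Top crop (×2.5, offset 110,110): yellow and blue lie upright mid-board, magenta (225,262) and black (443,307) at the front. The baren is at (340,282), the red tin at (500,208), and the clamp is on the caddy's front wall at (650,300). The side view agrees. Next I fit the models to the masks in both views.

```bash
cat > vis.py <<'E'
from cell import *
import numpy as np, cv2
from scipy.optimize import minimize
BL=['block_blue','block_magenta','block_yellow','block_black']
def box(x0,x1,y0,y1,z0,z1): return np.array([[x,y,z] for x in(x0,x1) for y in(y0,y1) for z in(z0,z1)],float)
BLOCK=[box(-.032,.032,-.025,.025,0,.023)]
JIG=[box(-.15,.13,-.21,.21,0,.008),box(.118,.13,-.21,.21,.008,.032),box(-.03,.118,.198,.21,.008,.032)]
CADDY=[box(-.08,.08,-.1,.1,0,.058)]
def cyl(r,h): return [np.array([[r*np.cos(t),r*np.sin(t),z] for t in np.linspace(0,6.28,40) for z in(0,h)])]
def world(p,pts,z=0):
    c,s=np.cos(p[2]),np.sin(p[2]); return np.c_[p[0]+c*pts[:,0]-s*pts[:,1],p[1]+s*pts[:,0]+c*pts[:,1],z+pts[:,2]]
def proj(f,P):
    T=np.linalg.inv(f['cam_to_world']); q=P@T[:3,:3].T+T[:3,3]
    return np.c_[f['fx']*q[:,0]/q[:,2]+f['cx'],f['fy']*q[:,1]/q[:,2]+f['cy']]
def unproj(f,uv,z):
    C=f['cam_to_world']; d=C[:3,:3]@np.array([(uv[0]-f['cx'])/f['fx'],(uv[1]-f['cy'])/f['fy'],1]); o=C[:3,3]
    return (o+d*(z-o[2])/d[2])[:2]
def hull(m): 
    c,_=cv2.findContours(m.astype(np.uint8),0,1); c=max(c,key=cv2.contourArea); o=np.zeros(m.shape,np.uint8); cv2.fillPoly(o,[c],1); return o
S=4
def render(f,parts,p,z):
    o=np.zeros((384*S,512*S),np.uint8)
    for b in parts:
        h=cv2.convexHull((proj(f,world(p,b,z))*S+S/2-.5).astype(np.float32)); cv2.fillConvexPoly(o,np.round(h*16).astype(np.int32),1,shift=4)
    return o
def fit(views,parts,p0,z,whole=False):
    """views: [(frame,mask)]; maximise mean IoU. whole: compare convex hulls"""
    ms=[]
    for f,m in views:
        m=hull(m)
        if whole: 
            c,_=cv2.findContours(m,0,1); cv2.fillPoly(m,[cv2.convexHull(max(c,key=cv2.contourArea))],1)
        ms.append(cv2.resize(m,None,fx=S,fy=S,interpolation=0))
    def cost(p):
        e=0
        for (f,_),m in zip(views,ms):
            r=render(f,[np.vstack(parts)] if whole else parts,p,z); e+=1-(r&m).sum()/max(1,(r|m).sum())
        return e/len(ms)
    best=None
    for d in(0,.35,-.35) if not whole else (0,):
        s=np.array(p0)+[0,0,d]; sim=np.vstack([s,s+[.008,0,0],s+[0,.008,0],s+[0,0,.15]])
        r=minimize(cost,s,method='Nelder-Mead',options=dict(initial_simplex=sim,xatol=2e-4,fatol=1e-4,maxiter=150))
        if best is None or r.fun<best.fun: best=r
    return best.x,best.fun
def mask(cam,f,name,near=None):
    L=silhouettes(cam,name)
    if near is not None: L=[d for d in L if np.hypot(*(np.array(d['centre'])-near))<15]
    return L[0]['mask'] if L else None
E
cat > see.py <<'E'
from vis import *
import json
F={c:grab_frame(c) for c in('top','side')}
R={}
def go(n,parts,z,xy0,th,whole=False):
    V={}
    for c in F:
        near=proj(F[c],np.array([[*xy0,z+.02]]))[0] 
        m=mask(c,F[c],n,near if not whole else None)
        if m is not None: V[c]=(F[c],m)
    out={}
    for k in (['top'],['side'],['top','side']):
        if all(c in V for c in k): out['+'.join(k)]=fit([V[c] for c in k],parts,[*xy0,th],z,whole)
    for k,(x,e) in out.items(): print(n,k,np.round(x,4),round(e,3))
    R[n]=out.get('top+side',list(out.values())[-1] if out else (np.array([*xy0,th]),9))[0].tolist()
t=F['top']
go('jig',JIG,0,unproj(t,[251,194],0.008),-.1,True); th=R['jig'][2]
for n,uv in zip(BL,[[252,182],[200,214],[216,173],[287,233]]): go(n,BLOCK,.008,unproj(t,uv,.025),th)
go('caddy',CADDY,0,unproj(t,[374,208],.03),th,True)
go('tin_red',cyl(.03,.042),.008,unproj(t,[309,194],.03),0)
go('baren',cyl(.03,.012),.008,unproj(t,[246,222],.02),0)
g=[tip_of(c,'clamp_grips')[0]['centre'] for c in F]
print('grips',g,[unproj(F[c],u,.124) for c,u in zip(F,g)])
json.dump(R,open('scene.json','w'))
J=R['jig'];c,s=np.cos(J[2]),np.sin(J[2])
for n in R:
    d=np.array(R[n][:2])-J[:2]; print(n,'in jig',np.round([c*d[0]+s*d[1],-s*d[0]+c*d[1],R[n][2]-J[2]],4))
E
python3 see.py
```

```text
jig top [ 0.5379 -0.0089 -0.1868] 0.016
jig side [ 0.5397 -0.0073 -0.1893] 0.016
jig top+side [ 0.5389 -0.0084 -0.1882] 0.017
block_blue top [ 0.5638 -0.013  -0.1564] 0.062
block_blue side [ 0.565  -0.0137 -0.1259] 0.125
block_blue top+side [ 0.5643 -0.0128 -0.1693] 0.096
block_magenta top [ 0.47    0.1369 -0.7204] 0.169
block_magenta side [ 0.472   0.1383 -0.6439] 0.066
block_magenta top+side [ 0.4722  0.1383 -0.6596] 0.123
block_yellow top [ 0.5981  0.0915 -0.1856] 0.061
block_yellow side [ 0.5973  0.0909 -0.0985] 0.135
block_yellow top+side [ 0.5982  0.0914 -0.1705] 0.099
block_black top [ 0.4117 -0.1149  0.0907] 0.119
block_black side [ 0.4137 -0.1149  0.0638] 0.071
block_black top+side [ 0.4132 -0.1147  0.0873] 0.098
caddy top [ 0.4746 -0.3666 -0.0129] 0.021
caddy side [ 0.4752 -0.3669 -0.0058] 0.048
caddy top+side [ 0.4745 -0.3666 -0.0137] 0.034
tin_red top [ 0.5247 -0.1833  0.0042] 0.095
tin_red side [ 0.5233 -0.1821 -0.2381] 0.037
tin_red top+side [ 0.5233 -0.1823 -0.0494] 0.068
baren top [0.4445 0.0055 0.0398] 0.062
baren side [ 0.4451  0.0025 -0.2239] 0.135
baren top+side [ 0.4444  0.005  -0.217 ] 0.107
grips [[366.3, 230.9], [282.9, 111.0]] [array([ 0.3954919 , -0.31910681]), array([ 0.40384572, -0.32309466])]
jig in jig [0. 0. 0.]
block_blue in jig [0.0257 0.0005 0.0189]
block_magenta in jig [-0.0929  0.1316 -0.4714]
block_yellow in jig [0.0397 0.1092 0.0177]
block_black in jig [-0.1036 -0.128   0.2755]
caddy in jig [ 0.0038 -0.3639  0.1745]
tin_red in jig [ 0.0173 -0.1737  0.1388]
baren in jig [-0.0954 -0.0045 -0.0288]
```

```bash
cat > rob.py <<'E'
from cell import *
import numpy as np, json
from scipy.spatial.transform import Rotation as Ro
S=json.load(open('scene.json')); J=S['jig']; TH=J[2]
C,s_=np.cos(TH),np.sin(TH)
def rot(phi): c,s=np.cos(phi),np.sin(phi); return Ro.from_matrix(np.array([[c,s,0],[s,-c,0],[0,0,-1]])).as_rotvec()
def W(x,y,z): return [J[0]+C*x-s_*y,J[1]+s_*x+C*y,z]
def inj(): p=get_state()['position']; d=p[:2]-np.array(J[:2]); return np.round([C*d[0]+s_*d[1],-s_*d[0]+C*d[1],p[2]],4)
PHI=TH+np.pi/2
def clock(): return round(get_state()['clock'],1)
def place(n,edge,zup=.06):
    """pick block n, set it against the fence right of y=edge, push it left"""
    x,y,a=S[n]; a=(a+np.pi/2)
    movep([x,y,.075],rot(a)); move_l([x,y,.011],.15); grab(40); print(n,'gap',round(get_state()['finger_gap'],3))
    p=[x,y,.045]; move_l(p,.15)
    yc=edge-62
    move_l(W(.075,yc,.045),.25,rot(PHI)); move_l(W(.075,yc,.013),.1)
    h=move_l(W(.095,yc,.013),.05,until_force=8); print('fence',h,inj())
    move_l(W(inj()[0]-.0005,yc,.013),.05)
    let_go(); move_l(W(.084,yc,.05),.2); grab(40)
    ys=yc-25-25; move_l(W(.085,ys,.05),.2); move_l(W(.085,ys,.015),.15)
    h=move_l(W(.085,edge-50,.015),.07,until_force=8); print('push',h,inj(),clock())
    e=inj()
    move_l(W(.085,e[1]-.004*1,.015),.1); move_l(W(.085,e[1]-.004,.06),.25); let_go()
E
sed -i 's/yc=edge-62/yc=edge-.062/; s/ys=yc-25-25/ys=yc-.050/; s/edge-50,/edge-.050,/' rob.py
python3 - <<'E'
from rob import *
place('block_yellow',.198)
import cv2
for c in('top',): cv2.imwrite('pics/t1.png',cv2.resize(grab_frame(c)['img'][110:290,110:430,::-1],None,fx=2.5,fy=2.5,interpolation=2))
E
```

```text
block_yellow gap 0.001
fence False [0.0952 0.1359 0.0129]
push False [0.085  0.1476 0.0149] 11.4
```

View pics/t1.png

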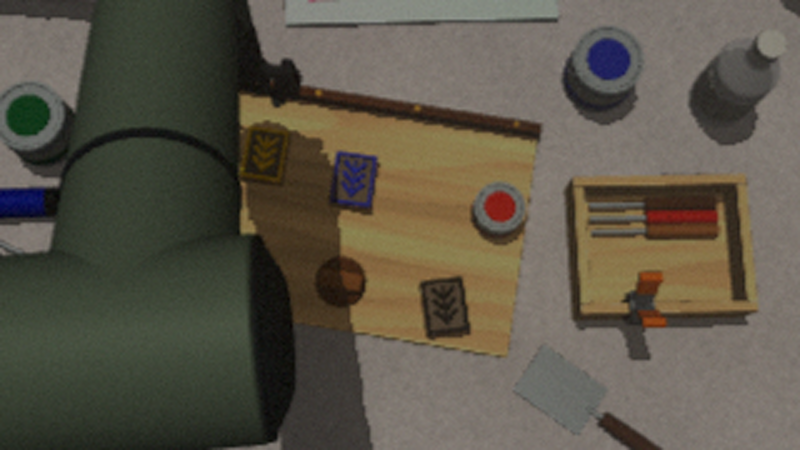

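Yellow (265,155) has not moved, so the grasp closed on nothing. I'll descend over it again and look through the wrist and side cameras before closing.

```bash
python3 - <<'E'
from rob import *
import cv2
x,y,a=S['block_yellow']
t=clock();movep([x,y,.06],rot(a+np.pi/2));print('t movep',clock()-t)
st=get_state();print(st['position'],st['eef_rot'],rot(a+np.pi/2),st['finger_gap'])
f=grab_frame('wrist');print(f['fx'],f['cx'],f['cy'],np.round(f['T_tool_cam'],3).tolist());w=f['img']
move_l([x,y,.011],.2);print(get_state()['position'],get_state()['contact_force'])
w2=grab_frame('wrist')['img'];s=grab_frame('side')['img'][170:330,130:345]
im=np.vstack([np.hstack([w,w2])[:, :],cv2.resize(s,(1024,762))])[:,:,::-1]
cv2.imwrite('pics/w1.png',cv2.resize(im,(536,600),interpolation=cv2.INTER_AREA))
E
```

```text
t movep 0.29999999999999893
[0.59722647 0.0909567  0.06021342] [-2.40297949e+00 -2.02306599e+00  5.55578805e-04] [2.4024842  2.02427124 0.        ] 1.0011845197191878
297.3186396354542 257.0632377415411 193.031000652995 [[1.0, -0.0, -0.001, 0.001], [0.001, 0.96, 0.28, -0.07], [0.001, -0.28, 0.96, -0.172], [0.0, 0.0, 0.0, 1.0]]
[0.59816937 0.09165135 0.01048586] [-0.18071296  0.04557419  0.55557419]
```

View pics/w1.png

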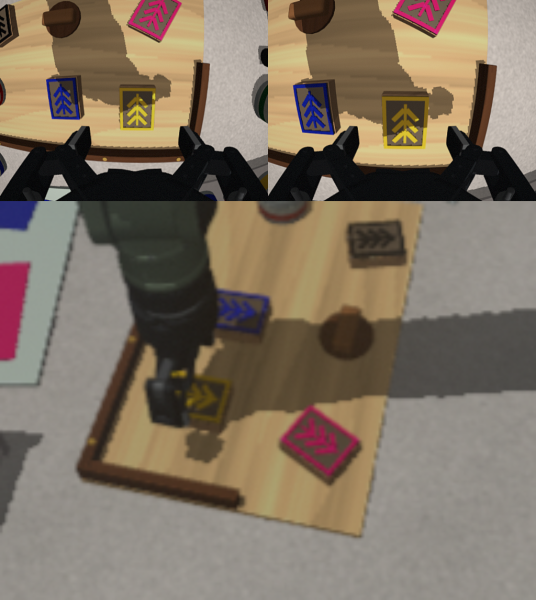

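The top half shows the wrist views. The block, at about (405,120), lies between the open fingers, and the TCP projects onto it within a few pixels, so the aim was right and the grasp was too shallow. I'll go deeper and log the result.

```bash
python3 - <<'E'
from rob import *
import cv2
p=get_state()['position'];x,y=S['block_yellow'][:2]
print(move_l([x,y,.005],.05,until_force=10),get_state()['position'],get_state()['contact_force'])
t=clock();grab(60);st=get_state();print(clock()-t,st['finger_gap'],st['position'],st['contact_force'])
w2=grab_frame('wrist')['img']
cv2.imwrite('pics/w2.png',w2[:,:,::-1])
E
```

```text
False [0.59842787 0.09141195 0.00532885] [ 0.08437885  0.53537339 -0.39919496]
0.7999999999999989 -0.002499953304031513 [0.59822439 0.09139136 0.00497638] [ 0.13791283 -0.10870327  0.04957198]
```

View pics/w2.png

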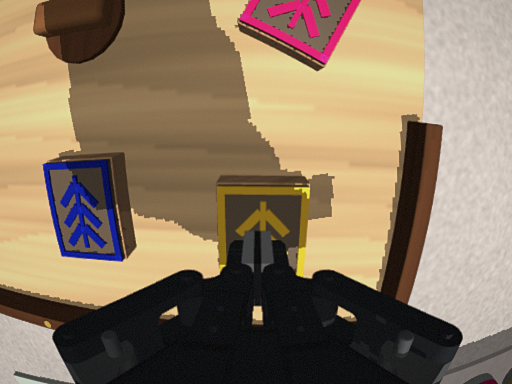

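The shut fingertips, at (257,240), sit in front of the yellow face with no contact at a reported z of 0.005. So the real tips are higher than reported. I'll probe down to touch and compare with the side view.

```bash
python3 - <<'E'
from rob import *
from vis import proj,world,BLOCK
import cv2
f=grab_frame('side');p=get_state()['position']
x,y,a=S['block_yellow']
im=cv2.resize(f['img'][150:330,100:340,::-1],None,fx=3.3,fy=3.3,interpolation=2)
def dr(P,col):
    for u in proj(f,np.atleast_2d(P)): cv2.circle(im,tuple(int(v) for v in (u-[100,150]+.5)*3.3),3,col,-1)
dr(world((x,y,a),BLOCK[0],.008),(0,255,0));dr([p],(0,0,255));dr([p+[0,0,.03]],(255,0,0))
cv2.imwrite('pics/s2.png',im)
try:
    h=move_l([x,y,-.03],.05,until_force=6)
    print(h,get_state()['position'],get_state()['contact_force'])
except Exception as e: print('err',e)
E
```

```text
True [0.59873124 0.09139393 0.00135884] [-1.80860218  0.90102714  5.79619015]
```

View pics/s2.png

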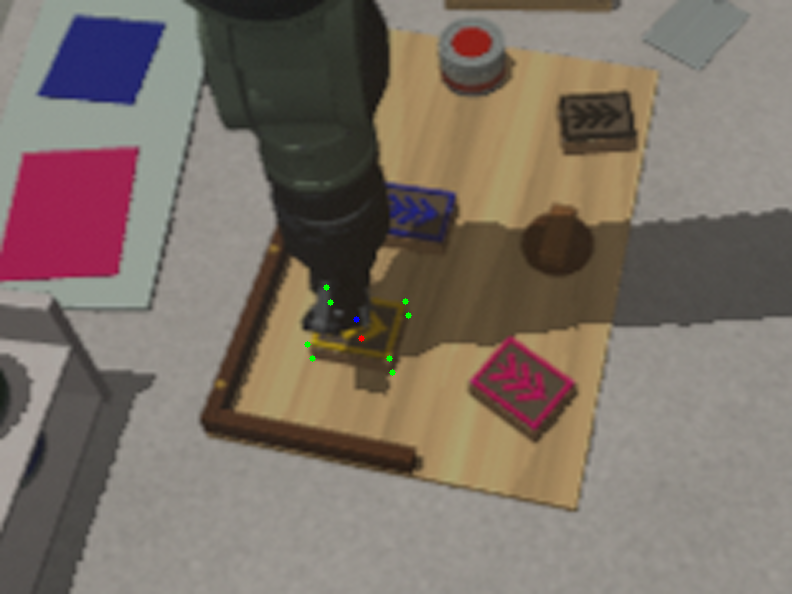

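The tips touch the block top (true z 0.031) at a reported z of 0.0014, and the side overlay agrees: the real tips sit about 29 mm above the reported TCP. I'll correct for that, and push with the open finger's back to save time.

```bash
cat > p.py <<'E'
import re
s=open('rob.py').read(); i=s.index('def place')
s=s[:i]+'''DZ=.029   # real tips stand this much above the reported TCP
def M(p,v=.3,r=None,**k): return move_l([p[0],p[1],p[2]-DZ],v,r,**k)
def place(n,edge,hop=.05):
    x,y,a=S[n]; a+=np.pi/2
    movep([x,y,.06-DZ],rot(a)); M([x,y,.010],.2); grab(40); g=get_state()['finger_gap']; print(n,'gap',round(g,3))
    if g<.3: return
    M([x,y,hop],.25); yc=edge-.062
    M(W(.075,yc,hop),.3,rot(PHI)); M(W(.075,yc,.013),.2)
    h=M(W(.100,yc,.013),.06,until_force=8); e=inj(); print('fence',h,e)
    M(W(e[0]-.0005,yc,.013),.05); let_go()
    M(W(.084,yc,.05),.3); ys=yc-.025-.064; M(W(.085,ys,.05),.3); M(W(.085,ys,.006),.2)
    h=M(W(.085,edge-.05-.035,.006),.09,until_force=8); e=inj(); print('push',h,e,clock())
    M(W(.085,e[1]-.004,.006),.1); M(W(.085,e[1]-.004,.06),.3)
'''
open('rob.py','w').write(s)
E
python3 p.py; python3 - <<'E'
from rob import *
import cv2
print(clock()); x,y,_=S['block_yellow']; M([x,y,.06]); let_go()
place('block_yellow',.198)
place('block_blue',.148)
E
```

```text
15.1
block_yellow gap 0.579
fence True [ 0.0857  0.1354 -0.0172]
push True [ 0.0854  0.0939 -0.0218] 20.8
block_blue gap 0.575
fence True [ 0.0859  0.0852 -0.0169]
push True [ 0.0858  0.0438 -0.0216] 26.5
```

```bash
python3 - <<'E'
from rob import *
import cv2
place('block_magenta',.098)
place('block_black',.048,.06)
M(W(-.05,-.1,.2),.4,rot(TH))   # clear the view on the way to the clamp
f=grab_frame('top');cv2.imwrite('pics/t3.png',cv2.resize(f['img'][110:290,150:390,::-1],None,fx=3.3,fy=3.3,interpolation=2));print(clock())
f=grab_frame('side');cv2.imwrite('pics/s3.png',cv2.resize(f['img'][150:330,100:340,::-1],None,fx=3.3,fy=3.3,interpolation=2))
E
```

```text
block_magenta gap 0.575
fence True [ 0.087   0.0364 -0.0166]
push True [ 0.0859 -0.0062 -0.0215] 32.9
block_black gap 0.578
fence True [ 0.0868 -0.0143 -0.0164]
push True [ 0.0859 -0.0562 -0.0215] 39.5
41.8
```

View pics/t3.png

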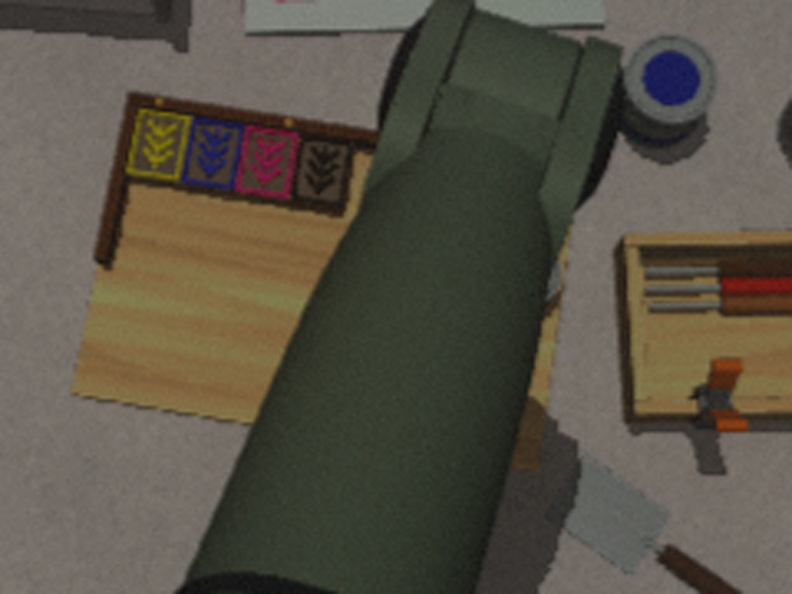

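The row is closed: yellow, blue, magenta and black sit flush along the fence, from (130,100) to (350,210). I'll hover over the clamp, check its offset with the wrist camera and fit the row from the now clearer views.

```bash
cat > clampeye.py <<'E'
from rob import *
def look(name,z):
    st=get_state(); f=grab_frame('wrist'); T=np.array(f['T_tool_cam']); out=[]
    R=Ro.from_rotvec(st['eef_rot']).as_matrix()
    for d in tip_of('wrist',name)[:2]:
        v=np.array(d['centre'])-[f['cx'],f['cy']]; r=np.hypot(*v); t=r/f['fx']
        k=np.array([*(v/r*np.sin(t)),np.cos(t)]); k=R@T[:3,:3]@k; o=st['position']+R@T[:3,3]
        out.append((np.round((o+k*(z-o[2])/k[2])[:2],4),round(d['score'],2)))
    return out,f['img']
E
python3 - <<'E'
from clampeye import *
from vis import *
import cv2
M([.400,-.321,.17],.4,rot(-.01)); print(clock(),get_state()['position'])
o,im=look('clamp_grips',.124); print(o); cv2.imwrite('pics/w3.png',im[:,:,::-1])
F={c:grab_frame(c) for c in('top','side')}
for n,yy in zip(['block_yellow','block_blue','block_magenta','block_black'],[.173,.123,.073,.023]):
    g=W(.086,yy,0)[:2]
    for c in F:
        m=mask(c,F[c],n,proj(F[c],np.array([[*g,.03]]))[0])
        if m is None: print(n,c,None);continue
        x,e=fit([(F[c],m)],BLOCK,[*g,TH],.008); d=x[:2]-np.array(J[:2]); print(n,c,np.round([C*d[0]+s_*d[1],-s_*d[0]+C*d[1],x[2]-TH],4),round(e,3))
E
```

```text
42.6 [ 0.39957707 -0.32088642  0.1405475 ]
[(array([ 0.4022, -0.3277]), 0.69)]
block_yellow top [0.0842 0.172  0.0107] 0.085
block_yellow side None
block_blue top [0.0836 0.122  0.0231] 0.079
block_blue side [0.085  0.1144 0.0298] 0.2
block_magenta top [0.0842 0.0729 0.0244] 0.082
block_magenta side [ 0.0858  0.0669 -0.0057] 0.185
block_black top [0.0841 0.0207 0.0221] 0.114
block_black side [0.0849 0.0129 0.0622] 0.254
```

View pics/w3.png

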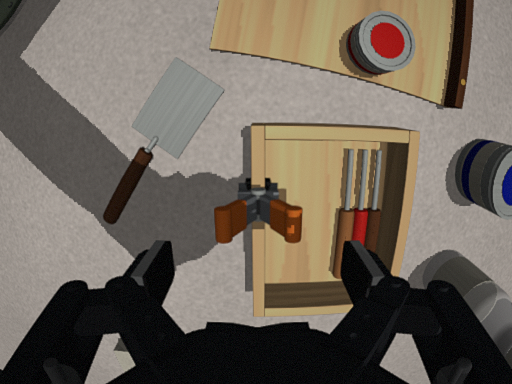

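The wrist view shows the clamp grips centred at (258,222). My own projection gives y≈-0.327, and the red tin projects within 2 mm of its fit, so I trust the wrist camera. First I'll press all four blocks at once against the fence with the open fingers (at the two joints between blocks), then pick the clamp.

```bash
python3 - <<'E'
from clampeye import *
import cv2
M(W(.028,.098,.07),.5,rot(PHI)); M(W(.028,.098,.006),.3)
h=M(W(.075,.098,.006),.06,until_force=14); e=inj(); print('press',h,e,clock())
M(W(e[0]-.006,.098,.006),.2); M(W(.03,.098,.09),.4)
M([.4015,-.327,.17],.5,rot(-.01)); print(clock(),get_state()['position']); print(look('clamp_grips',.124)[0])
M([.4015,-.327,.103],.2,until_force=10); grab(40); st=get_state(); print('gap',st['finger_gap'],st['position'],clock())
M([.4015,-.327,.19],.3); st=get_state(); print(st['finger_gap'],st['contact_force'])
o,im=look('clamp_grips',st['position'][2]+DZ+.021); print('in hand',o,st['position'],clock()); cv2.imwrite('pics/w4.png',im[:,:,::-1])
E
```

```text
press True [ 0.0419  0.0981 -0.0224] 45.5
47.7 [ 0.40143192 -0.32560391  0.14037578]
[(array([ 0.4026, -0.328 ]), 0.92)]
gap 0.4059331045437174 [ 0.40160291 -0.32707935  0.07422949] 48.8
0.40339092417483036 [-1.34163212  0.39534066 -1.11873522]
in hand [(array([ 0.3929, -0.3204]), 0.76)] [ 0.40212152 -0.32768449  0.16223548] 49.3
```

View pics/w4.png

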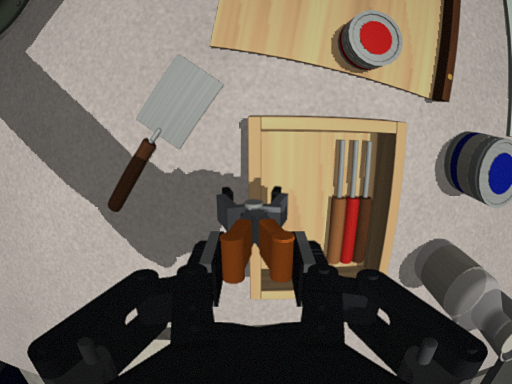

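The clamp is held evenly with its jaws open, at (253,205). The caddy wall is clear below. I'll carry it to the fence and clip it.

```bash
python3 - <<'E'
from clampeye import *
import cv2
X,Y=.124,-.017
M(W(X,Y,.19),.35,rot(TH)); M(W(X,Y,.12),.25)
h=M(W(X,Y,.081),.1,until_force=8); st=get_state(); print(h,inj(),st['contact_force'],st['finger_gap'],clock())
f=grab_frame('side');cv2.imwrite('pics/s5.png',cv2.resize(f['img'][120:310,90:330,::-1],None,fx=3.1,fy=3.1,interpolation=2))
E
```

```text
True [ 0.1268 -0.0173  0.0552] [ 2.41336265 -0.79392098  1.78591072] 0.4049571061490705 51.4
```

View pics/s5.png

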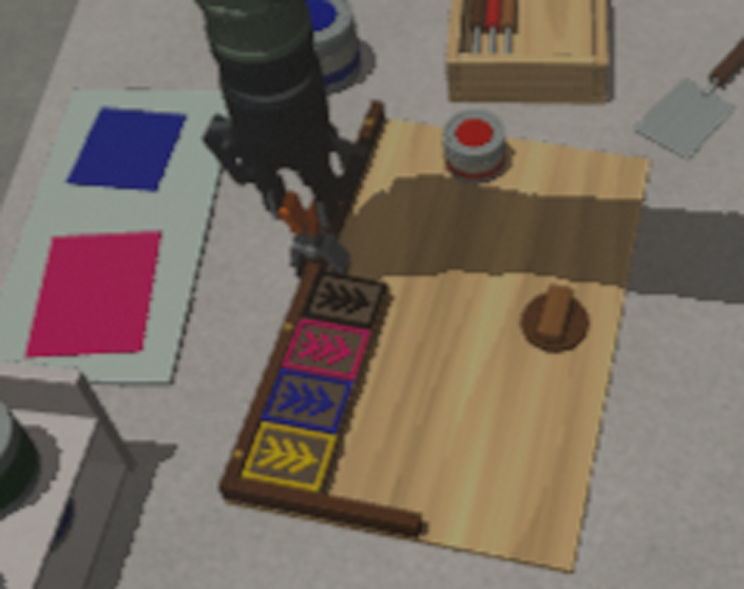

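The jaws straddle the fence just right of the black block, at (320,255), about 3 mm short of the target depth. I'll settle it down slowly, release, retreat and check.

```bash
python3 - <<'E'
from clampeye import *
import cv2
X,Y=.124,-.017
h=M(W(X,Y,.081),.03,until_force=12); st=get_state(); print(h,inj(),st['contact_force'],clock())
let_go(); M(W(X,Y,.16),.2); print(clock())
M(W(.02,-.03,.25),.4); o,im=look('clamp_grips',.1); print(o,clock(),[W(X,Y,.1)])
cv2.imwrite('pics/w6.png',im[:,:,::-1])
f=grab_frame('side')['img'][150:310,140:310,::-1]
cv2.imwrite('pics/c6.png',np.hstack([cv2.resize(im[:,100:,::-1],(412,384)),cv2.resize(f,(384,384),interpolation=2)]))
E
```

```text
False [ 0.1267 -0.0171  0.0548] [ 1.21096178 -1.01084444  7.73194788] 51.7
52.8
[(array([ 0.6587, -0.0497]), 0.85), (array([0.6148, 0.0059]), 0.32)] 53.4 [[np.float64(0.6575004611025278), np.float64(-0.04831820458239214), 0.1]]
```

View pics/c6.png

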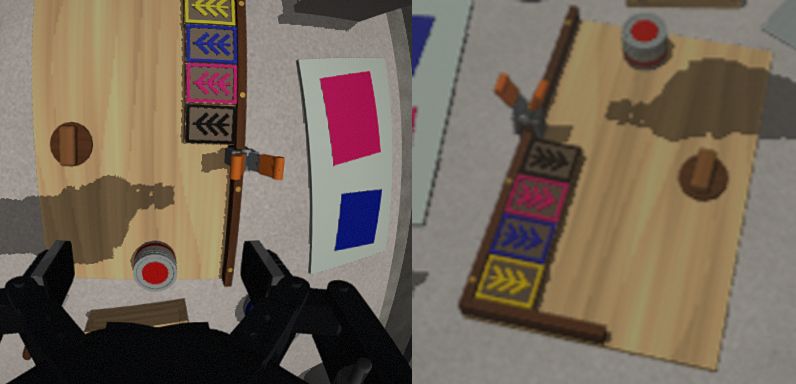

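The clamp stands on the fence beside the black block in both views, and the row is closed. With the one picture left I'll overlay the expected upright clamp model to check tilt and height.

```bash
python3 - <<'E'
from rob import *
from vis import proj
import cv2
print(clock())
M(W(-.13,.02,.32),.5); print(clock())
P=lambda Z:np.array([W(.124+x,-.018+y,Z+z) for x,y,z in [(-.030,0,.09),(.030,0,.09),(0,0,.09),(0,0,.046),(-.018,0,0),(.018,0,0)]])
ims=[]
for c,(u,v) in (('side',(170,205)),('top',(265,170))):
    f=grab_frame(c)
    for n in('clamp_grips','clamp'):
        print(c,n,[(d['centre'],round(d['score'],2)) for d in tip_of(c,n)[:2]])
    print('pred grips,origin',np.round(proj(f,np.array([W(.124,-.018,.102),W(.124,-.018,.012)])),1))
    q=proj(f,P(.012)); u,v=np.mean(q,0).astype(int); k=8
    im=cv2.resize(f['img'][v-30:v+30,u-25:u+25,::-1],None,fx=k,fy=k,interpolation=2); raw=im.copy()
    for a in (q-[u-25,v-30]+.5)*k: cv2.circle(im,tuple(int(t) for t in a),4,(0,255,0),-1)
    ims+=[im]
cv2.imwrite('pics/fin.png',np.hstack(ims))
E
```

```text
53.4
53.9
side clamp_grips [([191.7, 185.0], 0.86)]
side clamp [([191.5, 205.9], 0.65)]
pred grips,origin [[187.7 185.9]
 [192.6 205.9]]
top clamp_grips [([259.7, 144.3], 0.69)]
top clamp [([261.5, 150.9], 0.72), ([351.1, 276.8], 0.22)]
pred grips,origin [[262.4 142.5]
 [262.  152.4]]
```

View pics/fin.png

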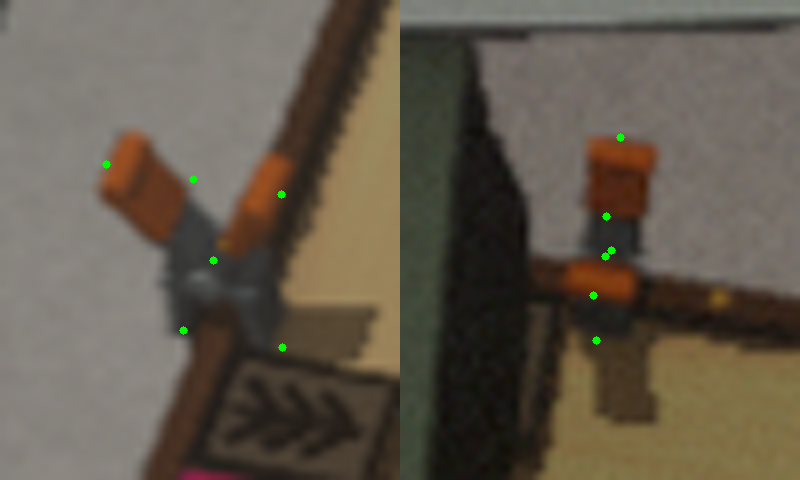

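```bash
python3 -c "
from cell import *
sign_off()"
```

```text
the job is handed in; nothing more can be done
```

The four blocks are in one closed row in the jig's left-hand corner, and the clamp is clipped on the fence at the row's open end. I handed in at about 54 s of the 72 s. The hand-in gives no verdict, so this rests on my own checks.

**What I did:**
- **Row:** I set the blocks in the order yellow, blue, magenta, black from the side stop. Each was pressed to the fence and pushed left, then all four got one final press against the fence.
- **Clamp:** I took it off the caddy, lowered it over the fence until it met about 8 N, and released it.

**What went wrong:** The first grasp of yellow closed on nothing and cost about 10 s. The real fingertips sit about 29 mm above the reported tool position. I found this by touching the block's top and corrected for it; all later grasps held.

**Last checks:**
- **Row:** The pushes ended 50 mm apart (50.1, 50.0 and 50.0 mm), so there are no visible gaps. The top-camera fits, made before the final press and with a coarse method, put the blocks at x ≈ 84 mm and about 0.01–0.02 rad off square. That is inside the limits, but about 2 mm short of the nominal 86 mm. The side-camera fits were poor because the blocks hide one another, and I did not rely on them.
- **Clamp:** The wrist camera puts it at x ≈ 125 mm, y ≈ -18 mm in the jig frame, about 4 mm from the row's end. It matches an upright, clipped clamp in the side and top views to about a pixel. The networks' grip points were 2–4 pixels off that model, in differing directions.
- **Clamp height:** I estimate the jaw ends at about 12–15 mm above the table, which is within limits. I could not measure the clip force.
- **Bystanders:** None of the tins, tools or bottle looked moved in any of the pictures.

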